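# Stack a flow cell on the spring nest, pressing each plate flat

### The arm

A 6-joint arm with a two-finger parallel gripper is mounted at the origin on a cart in front of the work surface, level with it; the furniture and walls round the work are solid. World frame = base frame: x ahead of the robot, y to its left, z up, the work surface at z = 0. Lengths are in m, angles in rad, forces in N, time in s.
With the tool pointing down it reaches from about 0.3 to 0.875 m from the base axis. Payload 6.4 kg.
Tool frame: the origin (TCP) lies at the very end of the fingers, on their centre line; the grasp point (between the pads) lies tcp_to_grasp behind it (tcp_to_grasp is the distance from the TCP to the grasp point, in m); z points along the fingers, y is the direction in which the jaws open and shut (so a half turn about z gives the same grasp; the last joint's range is limited). The gripper opens to 85 mm and grips with 20 to 120 N. Pads are 22 mm wide; open, the fingers measure 114 mm over their backs; the gripper's body (76 mm by 85 mm) begins 54 mm behind the grasp point. The pads swing forward as they close: fully open they stand 13 mm farther back than shut.
Start: joints at [0.95, 0.181, 1.607, -0, 1.354, -0.206], TCP at [0.232, 0.526, 0.231] pointing down, gripper open.
Joint ranges: [-2.99, 2.99], [-0.89, 2.07], [0.3, 2.58], [-1.14, 4.28], [0, 2.63], [-3.12, 3.12]. Speed limits (rad/s): [2.57, 2.57, 3.01, 3.14, 3.14, 3.14].

### API

Orientations are given as a unit quaternion [w, x, y, z].
In Python, from bench import get_obs, camera, hand_in, tcp_to_grasp gives the robot as it stands.
- The arm moves only by the shell command python3 -m inch 'ROWS' [OPENING]. ROWS is JSON, a list of rows, each an object with "delta_pos": the shift along the tool's x, y, z in cm, a list of three; "rotation": the turn, a rotation vector about the tool's x, y, z in rad, a list of three. In form: [{"delta_pos": [x, y, z], "rotation": [rx, ry, rz]}, ...]. A call has 1 to 10 rows; each row shifts and turns the commanded pose from where the row before left it, along the tool's axes as they then stand; what a row does not reach is not made up. A row lasts 1/10 s, in which the tool goes at most 50 mm and 8.59 degrees, less where a joint would pass 70% of its speed; a pose out of reach is approached as far as the arm can. A call is refused whole if a number of a shift passes 5 or a number of a turn 0.15, either way. A call with a gripper value outside its range is refused whole. OPENING is the finger opening in cm, from 0 to 8.54, set as the call begins (- or left out, the last holds). The fingers move at their own pace and stop on an object; the grip force is fixed at half the most. Time passes only in rows, so rows that do not move let the fingers close. It gives the time, the measured TCP pose, the force and the opening at its end, in the units of the state.
- get_obs(): the state, without advancing time (a new reading comes with each control period).
- camera(name): name is "scene" or "top" or "wrist"; returns a dict with "color" (480x640x3 uint8, red, green, blue), "vfov" (degrees; the focal length in pixels is half the picture's height over the tangent of half this angle, whatever the lens; pixels are square), "cx", "cy" (the principal point, pixels), "eye" and "orientation" of the camera in the world; the wrist camera has in their place "T_tool_cam" (4x4, takes a point from camera to tool coordinates, whose origin is the TCP and whose axes are the flange's). Camera axes: x right, y down, z forward; pixel columns grow to the right and rows downward; lengths in m; the calibration is good to about 2 mm. A picture is of the moment at which its call begins: read the wrist's pose just before it. There is no depth.
- hand_in(): hands the job in, once; it reports no verdict.
The state is a dict: "time_s": time; "q": joint angles; "dq": joint speeds; "joint_efforts": joint torques, N m; "eef_pos": TCP position; "eef_rot": TCP orientation; "wrist_force": force on the tool from outside, world axes, zero at the start; "torque": the same for the moment, N m; "opening": opening from 0.0 (shut) to 1.0 (fully open).
Only numpy, scipy, OpenCV 4.12 (cv2) and the standard library are available. Lean on these libraries where they do the work, as an engineer would, in place of code of your own. Each camera call takes 0.05 s, during which the arm holds its last target.

### The job

Assemble the flow cell on the white sprung table: lay the blue spacer plate flat on it, centred and in line with its marked outline, let go, then press down on the plate with the fingers so that the table sinks by at least half its travel and let it rise again. Only then lay the metal cover plate squarely on top of the spacer, ports up, let go and press it down in the same way. Leave the orange spacer where it lies, and leave both plates lying flat on the risen table.

Things in the scene. Friction and masses are not known exactly. Their poses are not given: they have to be found in the camera images.
- blue_spacer_mid (a point): Centre (half-way up) of the blue spacer plate: loose flat plastic plate 90 x 50 x 12 mm, about 80 g, with two dark channels on top, lying on the worktop. x along its 90 mm length, y along its 50 mm width, z up. Grasp it across the width at mid-length; press it in the middle.
- cover_plate_mid (a point): Centre (half-way up the plate) of the metal cover plate: loose, pale bare metal, 90 x 50 x 14 mm, about 100 g, lying on the worktop, with two black ports on top (12 mm wide, 8 mm tall) 30 mm either side of its middle along its length; the middle is flat and free. x along its length, y its width, z up. Grasp across the width at mid-length.
- orange_spacer_mid (a point): Centre (half-way up) of an orange spacer plate of the same shape and size as the blue one, lying on the worktop: not wanted, leave it alone.
- nest_top (a point): Middle of the top of the spring nest's white table (104 x 64 mm, black outline where the plates go), 42 mm above the worktop, over a fixed grey base 130 x 90 mm. It sinks only straight down, 8 mm to a firm stop; stays up under the plates, starts to sink at 2.5 to 4.5 N, fully down at 6.5 to 8.5 N. This point sinks with it. x along its length, y its width, z up; plates may lie either way round.
Things that resemble listed ones, but are neither listed nor needed, are in the scene too. Of the things that look like the part that bears blue_spacer_mid, the larger one is meant.

How it is judged:
On the way, in this order (a step that is already met when the one before it is completed fails the run):
1. the blue spacer lies flat, centred and in line on the table, released, the table up and the cover plate not yet there (horizontal distance between blue_spacer_mid and nest_top below 0.015 m and z of blue_spacer_mid in the frame of nest_top between 0.003 and 0.009 m and angle between the x axis of blue_spacer_mid and the x axis of nest_top, either way round below 0.21 rad and angle between blue_spacer_mid's own z axis and vertical below 0.09 rad and height (world z) of nest_top above 0.0403 m and contact force between the fingers and blue_spacer below 0.2 N and horizontal distance between cover_plate_mid and nest_top above 0.06 m), for 0.2 s.
2. the spacer, lying in place, is pressed down so that the table sinks 3 mm or more, before the cover plate is brought (horizontal distance between blue_spacer_mid and nest_top below 0.015 m and z of blue_spacer_mid in the frame of nest_top between 0.003 and 0.009 m and angle between the x axis of blue_spacer_mid and the x axis of nest_top, either way round below 0.21 rad and angle between blue_spacer_mid's own z axis and vertical below 0.09 rad and height (world z) of nest_top below 0.039 m and horizontal distance between cover_plate_mid and nest_top above 0.06 m), for 0.1 s.
3. the cover plate lies flat, centred and in line on the spacer, released, the table up (horizontal distance between each of blue_spacer_mid, cover_plate_mid and nest_top below 0.015 m and z of blue_spacer_mid in the frame of nest_top between 0.003 and 0.009 m and angle between the x axis of each of blue_spacer_mid, cover_plate_mid and the x axis of nest_top, either way round below 0.21 rad and angle between each of blue_spacer_mid, cover_plate_mid's own z axis and vertical below 0.09 rad and z of cover_plate_mid in the frame of nest_top between 0.015 and 0.023 m and height (world z) of nest_top above 0.0403 m and contact force between the fingers and cover_plate below 0.2 N), for 0.2 s.
4. the cover plate, lying in place, is pressed down so that the table sinks 3 mm or more (horizontal distance between each of blue_spacer_mid, cover_plate_mid and nest_top below 0.015 m and z of blue_spacer_mid in the frame of nest_top between 0.003 and 0.009 m and angle between the x axis of each of blue_spacer_mid, cover_plate_mid and the x axis of nest_top, either way round below 0.21 rad and angle between each of blue_spacer_mid, cover_plate_mid's own z axis and vertical below 0.09 rad and z of cover_plate_mid in the frame of nest_top between 0.015 and 0.023 m and height (world z) of nest_top below 0.039 m), for 0.1 s.
At the end, for the whole second after the job is handed in: The blue spacer lies on the sprung table and the metal cover plate on the spacer, ports up; both flat (within 5 degrees), within 15 mm of the table's middle and within 12 degrees of its length, released and at rest, and the table has risen again (all of step 3 and contact force between the fingers and blue_spacer below 0.2 N and linear speed of each of blue_spacer, cover_plate below 0.02 m/s); the robot touches nothing.
It fails at once if the orange spacer is moved by more than 30 mm (distance of orange_spacer_mid from where it was at the start of the episode above 0.03 m).
It also fails if it takes over 72 s, if anything falls off the work surface, if the arm or the gripper's body presses on something with over 40 N, if the wrist force passes 120 N, or if a joint passes its speed limit or range.

## Working session

There is one attempt and no reset: what is moved stays moved. The work goes in short steps, Python scripts to look and compute and a shell command to move; the robot and the scene stay as the last step left them, time stands still between calls to the robot, and variables do not carry over. Pictures are saved under pics/ and viewed, and the job is handed in when it is done.

```bash
ls; mkdir -p pics; cat > h.py <<'E'
import numpy as np, cv2, json
from scipy.spatial.transform import Rotation as R
from bench import get_obs, camera, tcp_to_grasp
def rot(q): return R.from_quat([q[1],q[2],q[3],q[0]]).as_matrix()
def snap(name, fn):
    o=get_obs(); c=camera(name)
    f=240/np.tan(np.radians(c['vfov'])/2)
    if name=='wrist':
        T=np.eye(4);T[:3,:3]=rot(o['eef_rot']);T[:3,3]=o['eef_pos'];T=T@np.array(c['T_tool_cam'])
        Rc,e=T[:3,:3],T[:3,3]
    else: Rc,e=rot(c['orientation']),np.array(c['eye'])
    cv2.imwrite(f'pics/{fn}.png',cv2.cvtColor(c['color'],cv2.COLOR_RGB2BGR))
    np.savez(f'pics/{fn}.npz',f=f,cx=c['cx'],cy=c['cy'],R=Rc,e=e)
    return c
def ray(fn,px,z):
    d=np.load(f'pics/{fn}.npz'); px=np.atleast_2d(np.array(px,float))
    v=np.c_[(px[:,0]-d['cx'])/d['f'],(px[:,1]-d['cy'])/d['f'],np.ones(len(px))]@d['R'].T
    t=(z-d['e'][2])/v[:,2]
    return d['e']+v*t[:,None]
E
python3 - <<'E'
from h import *
o=get_obs();print(o,tcp_to_grasp)
for n in('scene','top','wrist'):
    c=snap(n,n+'0');print(n,[ (k,c[k]) for k in c if k!='color'])
E
```

```text
pics
{'time_s': 0.0, 'q': array([ 9.49694791e-01,  1.81561381e-01,  1.60799877e+00, -1.42925479e-05,
        1.35378375e+00, -2.06290225e-01]), 'dq': array([ 1.17269885e-03,  2.32542703e-04, -1.41356020e-03, -6.84510844e-05,
        2.13025462e-04, -7.99377283e-04]), 'joint_efforts': array([ 5.23696835e-04, -4.44870758e+01, -3.51337409e+01, -1.99288561e-04,
        9.14837321e-03,  9.59395635e-06]), 'eef_pos': array([0.23139363, 0.52578992, 0.23037717]), 'eef_rot': array([-3.45610057e-04,  2.05920261e-01,  9.78568382e-01, -8.04565303e-04]), 'wrist_force': array([0.48968504, 0.488663  , 0.5622767 ]), 'torque': array([ 0.02594312, -0.07059043, -0.04191264]), 'opening': 1.0003785450738443} 0.0187
scene [('vfov', 51.44601562949712), ('cx', 319.4015138172877), ('cy', 242.12394195472154), ('eye', array([-0.08432733, -0.67672245,  0.58844293])), ('orientation', array([-0.47677257,  0.8194204 , -0.27732696,  0.15597396]))]
top [('vfov', 51.14216263734524), ('cx', 320.8098675331033), ('cy', 245.5830008035944), ('eye', array([0.307644  , 0.08614565, 0.98754652])), ('orientation', array([ 0.06947905, -0.67086819,  0.7345525 , -0.07443888]))]
wrist [('vfov', 69.55286063748899), ('cx', 325.88141746415783), ('cy', 237.63238892659115), ('T_tool_cam', array([[ 1.04921667e-03, -9.59209425e-01, -2.82694496e-01,
         7.09622490e-02],
       [ 9.99999172e-01,  7.95780419e-04,  1.01132399e-03,
         1.47258096e-03],
       [-7.45108759e-04, -2.82695323e-01,  9.59209466e-01,
        -1.43521205e-01],
       [ 0.00000000e+00,  0.00000000e+00,  0.00000000e+00,
         1.00000000e+00]]))]
```

View pics/top0.png

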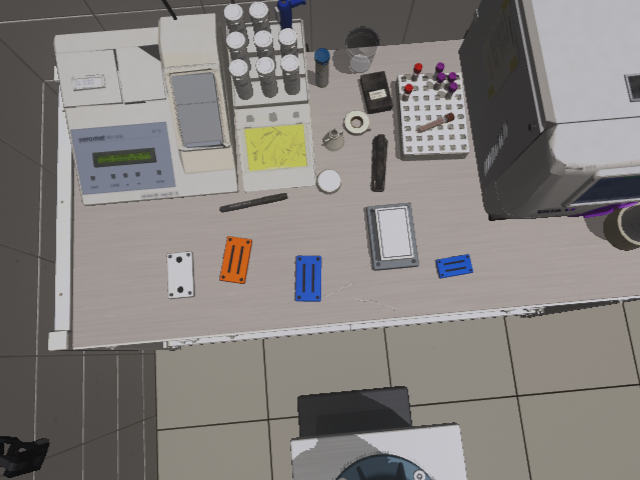

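View pics/scene0.png

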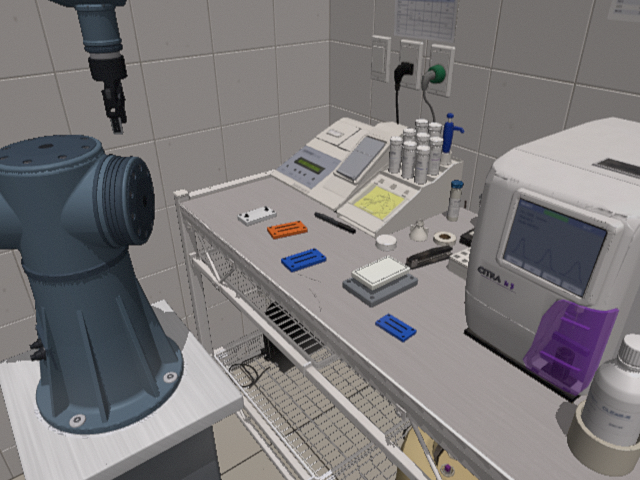

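View pics/wrist0.png

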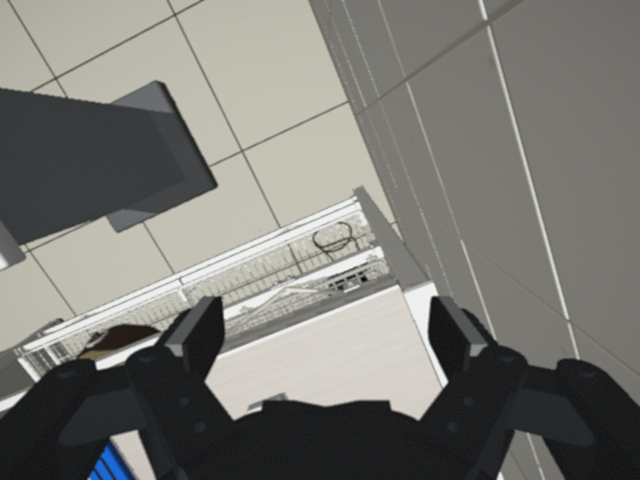

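The top view shows two blue plates, at (308,278) and at (454,266), where the second is visibly smaller. The orange plate is at (236,260), the cover at (180,275) and the nest at (392,236). The larger blue plate at (308,278) fits the description. I'll measure them and confirm with a crop.

```bash
cat > m.py <<'E'
from h import *
def rects(fn,lo,hi,z,minA=200,roi=None):
    im=cv2.imread(f'pics/{fn}.png');hsv=cv2.cvtColor(im,cv2.COLOR_BGR2HSV)
    m=cv2.inRange(hsv,lo,hi)
    if roi:
        k=np.zeros_like(m);x0,y0,x1,y1=roi;k[y0:y1,x0:x1]=255;m&=k
    m=cv2.morphologyEx(m,cv2.MORPH_CLOSE,np.ones((5,5)))
    out=[]
    for c in cv2.findContours(m,cv2.RETR_EXTERNAL,cv2.CHAIN_APPROX_NONE)[0]:
        if cv2.contourArea(c)<minA: continue
        w=ray(fn,c[:,0,:],z)[:,:2]*1000
        (cx,cy),(a,b),t=cv2.minAreaRect(w.astype(np.float32))
        if a<b: a,b,t=b,a,t+90
        px=c[:,0,:].mean(0)
        print(fn,px.round(),'ctr mm',round(cx,1),round(cy,1),'size',round(a,1),round(b,1),'long axis deg',round((t+90)%180-90,1))
        out.append((cx,cy,a,b,t))
    return out
BLUE=((105,120,60),(125,255,255));OR=((5,150,100),(18,255,255));WH=((0,0,185),(180,45,255))
E
python3 - <<'E'
from m import *
rects('top0',*BLUE,0.012,roi=(250,220,500,320))
rects('scene0',*BLUE,0.012,roi=(250,220,500,350))
rects('top0',*OR,0.012)
for v in (170,185,200):
  rects('top0',(0,0,v),(180,60,255),0.014,roi=(155,240,205,310))
  rects('top0',(0,0,v),(180,60,255),0.042,roi=(365,200,420,275))
im=cv2.imread('pics/top0.png')
cv2.imwrite('pics/crop0.png',cv2.resize(im[190:320,150:490],None,fx=2.35,fy=2.35,interpolation=cv2.INTER_CUBIC))
E
```

```text
top0 [308. 278.] ctr mm 446.9 101.1 size 86.9 47.5 long axis deg -5.2
top0 [454. 266.] ctr mm 444.8 -187.7 size 67.3 36.7 long axis deg -85.7
scene0 [396. 327.] ctr mm 441.9 -197.6 size 68.4 40.9 long axis deg -85.2
scene0 [303. 259.] ctr mm 446.0 91.0 size 92.1 58.8 long axis deg -5.6
top0 [236. 260.] ctr mm 496.5 240.2 size 89.2 50.1 long axis deg -13.4
top0 [180. 274.] ctr mm 476.3 351.1 size 88.1 48.2 long axis deg 0.4
top0 [394. 233.] ctr mm 515.7 -72.7 size 102.3 61.8 long axis deg 0.3
top0 [180. 275.] ctr mm 476.3 350.5 size 86.9 46.4 long axis deg 0.4
top0 [394. 233.] ctr mm 515.7 -73.0 size 102.1 60.6 long axis deg 0.2
top0 [181. 275.] ctr mm 475.9 350.2 size 82.4 43.0 long axis deg -1.7
top0 [395. 233.] ctr mm 515.2 -73.4 size 99.4 59.2 long axis deg 0.2
```

View pics/crop0.png

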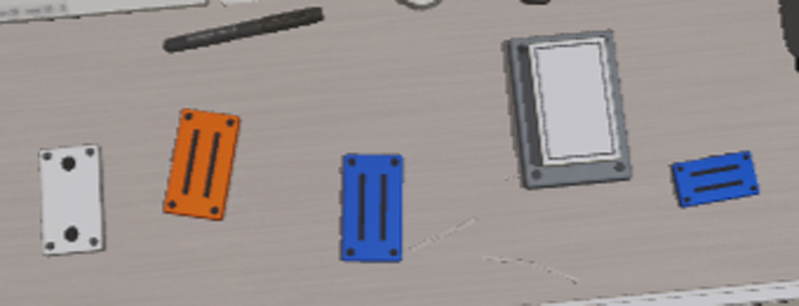

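The crop confirms it. The blue plate at (308,278) measures about 87x48 mm, while the other one is 67x37 mm. The nest outline is white and measures about 102x62 mm at z=42 mm, as it should. Next I'll work out the move above the blue plate.

```bash
cat > go.py <<'E'
from h import *
import sys
# target x y z (mm), tool-y direction in world deg
x,y,z,a=map(float,sys.argv[1:5])
o=get_obs();M=rot(o['eef_rot']);p=np.array(o['eef_pos'])*1000
ty=np.degrees(np.arctan2(M[1,1],M[0,1])); d=(a-ty+90)%180-90
a2=np.radians(ty+d); T=np.c_[[np.sin(a2),-np.cos(a2),0],[np.cos(a2),np.sin(a2),0],[0,0,-1]]
print('t',round(o['time_s'],2),'p',p.round(1),'tooly',round(ty,1),'tilt',np.degrees(np.arccos(-M[2,2])).round(2),'op',round(o['opening'],3),'F',o['wrist_force'].round(2),'q6',o['q'][5].round(2))
print('rotvec',R.from_matrix(M.T@T).as_rotvec().round(3),'then delta cm',((np.array([x,y,z])-p)@T/10).round(2))
E
python3 go.py 447 101 150 84.8
```

```text
t 0.15 p [231.5 525.9 230.6] tooly 66.2 tilt 0.08 op 0.997 F [ 0.19 -0.59  0.34] q6 -0.21Traceback (most recent call last):
  File "go.py", line 9, in <module>
    print('rotvec',R.from_matrix(M.T@T).as_rotvec().round(3),'then delta cm',((np.array([x,y,z])-p)@T/10).round(2))
                   ~~~~~~~~~~~~~^^^^^^^
  File "scipy/spatial/transform/_rotation.pyx", line 1143, in scipy.spatial.transform._rotation.Rotation.from_matrix
ValueError: Non-positive determinant (left-handed or null coordinate frame) in rotation matrix 0: [[-9.47963341e-01  3.18379400e-01 -2.49172941e-04]
 [ 3.18378818e-01  9.47962644e-01  1.32425183e-03]
 [-6.57821144e-04 -1.17601080e-03  9.99999092e-01]].
```

```bash
sed -i 's/\[np.sin(a2),-np.cos(a2),0\]/[-np.sin(a2),np.cos(a2),0]/' go.py; python3 go.py 447 101 150 84.8
```

```text
t 0.15 p [231.5 525.9 230.6] tooly 66.2 tilt 0.08 op 0.997 F [ 0.19 -0.59  0.34] q6 -0.21
rotvec [-0.001 -0.    -0.324] then delta cm [-25.32 -40.36   8.06]
```

```bash
python3 -m inch '[{"delta_pos":[0,0,0],"rotation":[0,0,-0.11]},{"delta_pos":[0,0,0],"rotation":[0,0,-0.107]},{"delta_pos":[0,0,0],"rotation":[0,0,-0.107]},{"delta_pos":[-1,-2,0.2],"rotation":[0,0,0]},{"delta_pos":[-2,-3,0.5],"rotation":[0,0,0]},{"delta_pos":[-2,-3,0.5],"rotation":[0,0,0]},{"delta_pos":[-2,-3,0.5],"rotation":[0,0,0]},{"delta_pos":[-2,-3,0.5],"rotation":[0,0,0]},{"delta_pos":[-2,-3,0.6],"rotation":[0,0,0]},{"delta_pos":[-2,-3,0.7],"rotation":[0,0,0]}]' 8.54; python3 go.py 447 101 150 84.8
```

```text
time_s: 1.15
eef_pos: [0.3434, 0.314, 0.1961]
eef_rot: [0.0, 0.045, 0.999, 0.0]
wrist_force: [0.7, 0.5, -0.3]
opening: 0.999
t 1.15 p [343.4 314.  196.1] tooly 84.8 tilt 0.02 op 0.999 F [ 0.71  0.54 -0.32] q6 -1.0
rotvec [0. 0. 0.] then delta cm [-12.24 -20.27   4.61]
```

```bash
python3 -m inch '[{"delta_pos":[-2,-3,0.6],"rotation":[0,0,0]},{"delta_pos":[-2,-3.5,0.6],"rotation":[0,0,0]},{"delta_pos":[-2.2,-3.5,0.6],"rotation":[0,0,0]},{"delta_pos":[-2,-3.5,0.6],"rotation":[0,0,0]},{"delta_pos":[-1.8,-3,0.6],"rotation":[0,0,0]},{"delta_pos":[-1.2,-2,0.6],"rotation":[0,0,0]},{"delta_pos":[-0.6,-0.9,0.4],"rotation":[0,0,0]},{"delta_pos":[0,0,0],"rotation":[0,0,0]},{"delta_pos":[0,0,0],"rotation":[0,0,0]}]'; python3 go.py 447 101 2 84.8
python3 - <<'E'
from m import *
snap('wrist','w1');rects('w1',*BLUE,0.012,minA=1500)
snap('top','t1');rects('t1',(0,0,185),(180,60,255),0.042,roi=(365,200,420,275))
E
```

```text
time_s: 2.05
eef_pos: [0.4425, 0.1121, 0.1562]
eef_rot: [-0.0, 0.045, 0.999, 0.0]
wrist_force: [-0.6, -0.5, 0.6]
opening: 1.002
t 2.05 p [442.5 112.1 156.2] tooly 84.8 tilt 0.05 op 1.002 F [-0.64 -0.5   0.65] q6 -1.49
rotvec [ 0.    -0.001 -0.   ] then delta cm [-0.55 -1.06 15.42]
w1 [312. 228.] ctr mm 449.5 100.7 size 88.5 48.8 long axis deg -5.6
t1 [401. 226.] ctr mm 522.4 -71.3 size 117.5 105.9 long axis deg -5.2
```

View pics/w1.png

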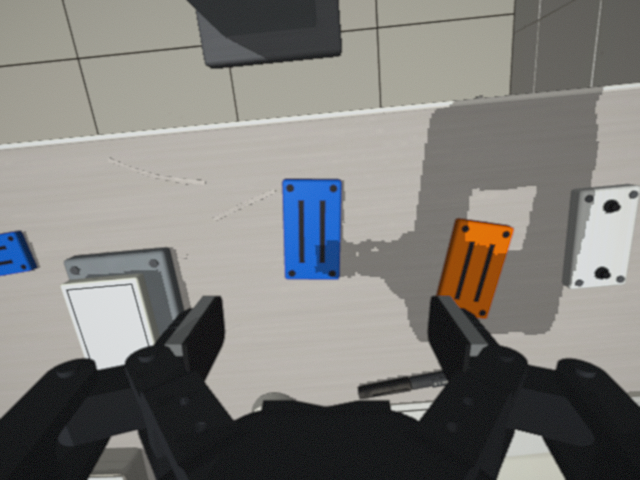

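The blue plate at (312,228) measures (449.5,100.7) in the wrist view, within 2.5 mm of the top view. I'll centre on it and descend with the fingers partly closed.

```bash
python3 go.py 449 100.8 2 84.5; python3 -m inch '[{"delta_pos":[-0.3,-0.5,1.5],"rotation":[0,0,0]},{"delta_pos":[-0.2,-0.4,2.5],"rotation":[0,0,0]},{"delta_pos":[0,0,2.5],"rotation":[0,0,0]},{"delta_pos":[0,0,2.5],"rotation":[0,0,0]},{"delta_pos":[0,0,2],"rotation":[0,0,0]},{"delta_pos":[0,0,1],"rotation":[0,0,0]},{"delta_pos":[0,0,0],"rotation":[0,0,0]},{"delta_pos":[0,0,0],"rotation":[0,0,0]},{"delta_pos":[0,0,0],"rotation":[0,0,0]}]' 6.6;python3 go.py 449 100.8 2 84.5
```

```text
t 2.15 p [442.6 112.5 156.5] tooly 84.9 tilt 0.02 op 0.999 F [-1.48 -0.04  0.01] q6 -1.49
rotvec [0.    0.    0.007] then delta cm [-0.75 -1.1  15.45]
time_s: 3.05
eef_pos: [0.4482, 0.1022, 0.0375]
eef_rot: [0.001, 0.045, 0.999, 0.0]
wrist_force: [-0.0, 0.8, -0.0]
opening: 0.776
t 3.05 p [448.2 102.2  37.5] tooly 84.8 tilt 0.13 op 0.776 F [-0.01  0.84 -0.  ] q6 -1.52
rotvec [0.    0.002 0.006] then delta cm [-0.1  -0.13  3.55]
```

```bash
python3 -m inch '[{"delta_pos":[-0.1,-0.13,1],"rotation":[0,0,0]},{"delta_pos":[0,0,1],"rotation":[0,0,0]},{"delta_pos":[0,0,0.8],"rotation":[0,0,0]},{"delta_pos":[0,0,0.3],"rotation":[0,0,0]},{"delta_pos":[0,0,0],"rotation":[0,0,0]},{"delta_pos":[0,0,0],"rotation":[0,0,0]}]' ;python3 go.py 449 100.8 2 84.5
python3 - <<'E'
from h import *
snap('wrist','w2');snap('scene','s2')
im=cv2.imread('pics/s2.png');cv2.imwrite('pics/s2c.png',cv2.resize(im[200:310,240:400],None,fx=5,fy=5,interpolation=cv2.INTER_CUBIC))
E
```

```text
time_s: 3.65
eef_pos: [0.448, 0.1006, 0.0052]
eef_rot: [-0.0, 0.045, 0.999, -0.0]
wrist_force: [-0.0, -0.6, -0.6]
opening: 0.77
t 3.65 p [448.  100.6   5.2] tooly 84.8 tilt 0.02 op 0.77 F [-0.04 -0.65 -0.6 ] q6 -1.52
rotvec [-0.    -0.     0.005] then delta cm [-0.1   0.03  0.32]
```

View pics/w2.png

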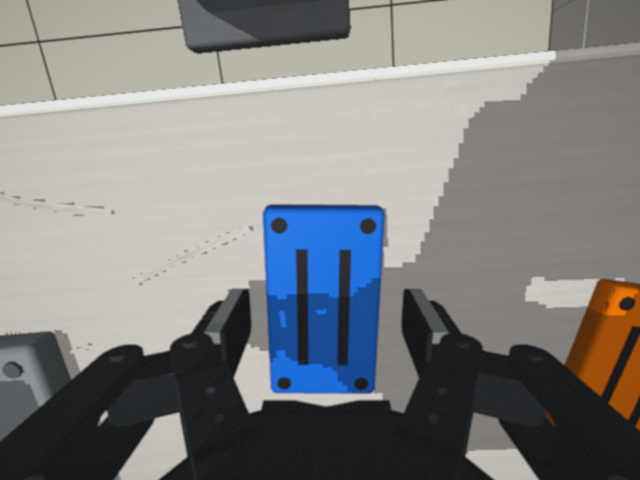

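View pics/s2c.png

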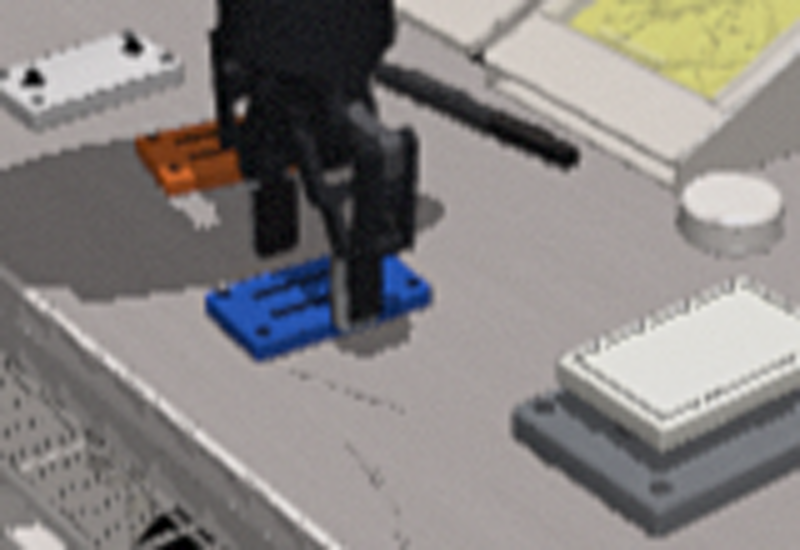

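The wrist view shows the plate centred between the pads (pad edges near x=240 and x=410, plate 265–380). The tips still sit back because the jaw is open, so I'll go lower and then close.

```bash
python3 -m inch '[{"delta_pos":[-0.05,0,0.3],"rotation":[0,0,0]},{"delta_pos":[0,0,0.3],"rotation":[0,0,0]},{"delta_pos":[0,0,0],"rotation":[0,0,0]},{"delta_pos":[0,0,0],"rotation":[0,0,0]}]' ;python3 -m inch '[{"delta_pos":[0,0,0],"rotation":[0,0,0]},{"delta_pos":[0,0,0],"rotation":[0,0,0]},{"delta_pos":[0,0,0],"rotation":[0,0,0]},{"delta_pos":[0,0,0],"rotation":[0,0,0]},{"delta_pos":[0,0,0],"rotation":[0,0,0]},{"delta_pos":[0,0,0],"rotation":[0,0,0]},{"delta_pos":[0,0,0],"rotation":[0,0,0]}]' 4;python3 go.py 449 100.8 2 84.5
python3 - <<'E'
from h import *
snap('wrist','w3');snap('scene','s3')
im=cv2.imread('pics/s3.png');cv2.imwrite('pics/s3c.png',cv2.resize(im[200:310,240:400],None,fx=5,fy=5,interpolation=cv2.INTER_CUBIC))
E
```

```text
time_s: 4.15
eef_pos: [0.4484, 0.1006, -0.0008]
eef_rot: [-0.0, 0.045, 0.999, 0.0]
wrist_force: [-0.5, -0.4, -0.6]
opening: 0.775
time_s: 4.85
eef_pos: [0.4488, 0.1005, -0.0002]
eef_rot: [0.0, 0.045, 0.999, -0.0]
wrist_force: [-1.5, 0.4, 4.9]
opening: 0.566
t 4.85 p [ 4.488e+02  1.005e+02 -2.000e-01] tooly 84.8 tilt 0.03 op 0.566 F [-1.45  0.35  4.93] q6 -1.52
rotvec [-0.     0.001  0.005] then delta cm [-0.02  0.03 -0.22]
```

View pics/s3c.png

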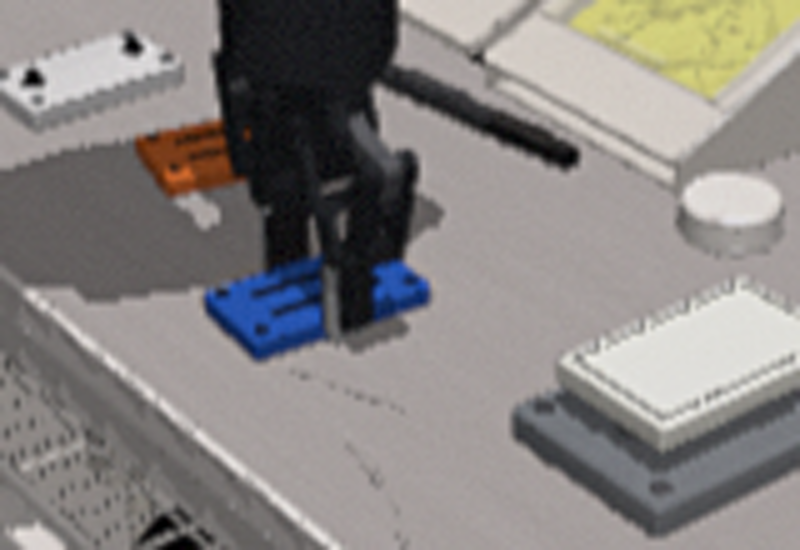

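The jaw stopped at 48 mm with the plate gripped. I'll lift it and carry it toward the nest.

```bash
python3 -m inch '[{"delta_pos":[0,0,-0.5],"rotation":[0,0,0]},{"delta_pos":[0,0,-1.5],"rotation":[0,0,0]},{"delta_pos":[0,0,-2.5],"rotation":[0,0,0]},{"delta_pos":[0,0,-2.5],"rotation":[0,0,0]},{"delta_pos":[0,0,-1.5],"rotation":[0,0,0]},{"delta_pos":[0,0,-0.5],"rotation":[0,0,0]},{"delta_pos":[0,0,0],"rotation":[0,0,-0.05]},{"delta_pos":[0,0,0],"rotation":[0,0,-0.045]}]';python3 go.py 515.5 -73 62 90.2
```

```text
time_s: 5.75
eef_pos: [0.4481, 0.1006, 0.089]
eef_rot: [-0.0, -0.003, 1.0, 0.0]
wrist_force: [-0.8, -0.5, -0.9]
opening: 0.564
t 5.75 p [448.1 100.6  89. ] tooly 90.4 tilt 0.02 op 0.564 F [-0.8  -0.49 -0.94] q6 -1.62
rotvec [ 0.    -0.     0.003] then delta cm [ -6.68 -17.38   2.7 ]
```

```bash
python3 -m inch '[{"delta_pos":[-0.5,-1.3,0],"rotation":[0,0,0]},{"delta_pos":[-1,-2.6,0],"rotation":[0,0,0]},{"delta_pos":[-1.3,-3.4,0],"rotation":[0,0,0]},{"delta_pos":[-1.3,-3.4,0],"rotation":[0,0,0]},{"delta_pos":[-1.2,-3.3,0],"rotation":[0,0,0]},{"delta_pos":[-0.9,-2.2,0],"rotation":[0,0,0]},{"delta_pos":[-0.4,-1,0],"rotation":[0,0,0]},{"delta_pos":[0,0,0],"rotation":[0,0,0]},{"delta_pos":[0,0,0],"rotation":[0,0,0]}]';python3 go.py 515.5 -73 62 90.2
python3 - <<'E'
from m import *
snap('wrist','w4')
E
```

```text
time_s: 6.65
eef_pos: [0.5144, -0.0706, 0.0887]
eef_rot: [-0.001, -0.002, 1.0, 0.0]
wrist_force: [-0.6, 0.5, -0.8]
opening: 0.564
t 6.65 p [514.4 -70.6  88.7] tooly 90.2 tilt 0.1 op 0.564 F [-0.55  0.46 -0.78] q6 -1.94
rotvec [ 0.001 -0.002  0.   ] then delta cm [-0.11 -0.24  2.67]
```

View pics/w4.png

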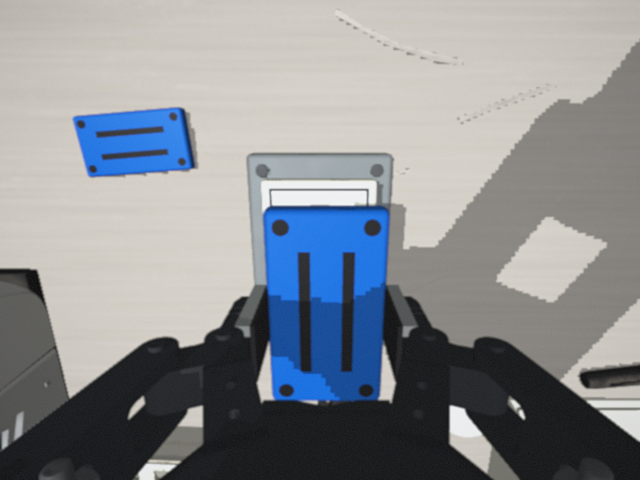

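The plate hangs level in the grip, with its near edge at row 207. The outline's near edge is visible at row 189, columns 269–369. I'll check both against each other.

```bash
python3 - <<'E'
from h import *
print('table near corners',ray('w4',[[261,180],[378,180]],.042).round(4)*1000)
print('outline',ray('w4',[[270,189],[368,189]],.042).round(4)*1000)
print('plate',ray('w4',[[265,208],[388,208],[273,400],[381,400]],.101).round(4)*1000)
E
```

```text
table near corners [[ 467.3 -105.1   42. ]
 [ 467.   -41.1   42. ]]
outline [[ 472.2 -100.4   42. ]
 [ 472.   -46.4   42. ]]
plate [[470.9 -93.2 101. ]
 [470.7 -45.7 101. ]
 [560.5 -93.5 101. ]
 [560.3 -43.9 101. ]]
```

```bash
python3 -m inch '[{"delta_pos":[-0.24,-0.35,0.5],"rotation":[0,0,0]},{"delta_pos":[0,0,1.5],"rotation":[0,0,0]},{"delta_pos":[0,0,1.2],"rotation":[0,0,0]},{"delta_pos":[0,0,0.6],"rotation":[0,0,0]},{"delta_pos":[0,0,0.3],"rotation":[0,0,0]},{"delta_pos":[0,0,0.2],"rotation":[0,0,0]},{"delta_pos":[0,0,0],"rotation":[0,0,0]},{"delta_pos":[0,0,0],"rotation":[0,0,0]}]';python3 go.py 516.8 -74 42 90.2
python3 - <<'E'
from h import *
snap('scene','s5')
im=cv2.imread('pics/s5.png');cv2.imwrite('pics/s5c.png',cv2.resize(im[210:330,320:480],None,fx=5,fy=5,interpolation=cv2.INTER_CUBIC))
E
```

```text
time_s: 7.5
eef_pos: [0.518, -0.0748, 0.0467]
eef_rot: [0.0, -0.002, 1.0, -0.0]
wrist_force: [0.4, 0.8, -1.4]
opening: 0.563
t 7.5 p [518.  -74.8  46.7] tooly 90.2 tilt 0.04 op 0.563 F [ 0.35  0.85 -1.42] q6 -1.95
rotvec [-0.     0.001  0.001] then delta cm [0.12 0.08 0.47]
```

View pics/s5c.png

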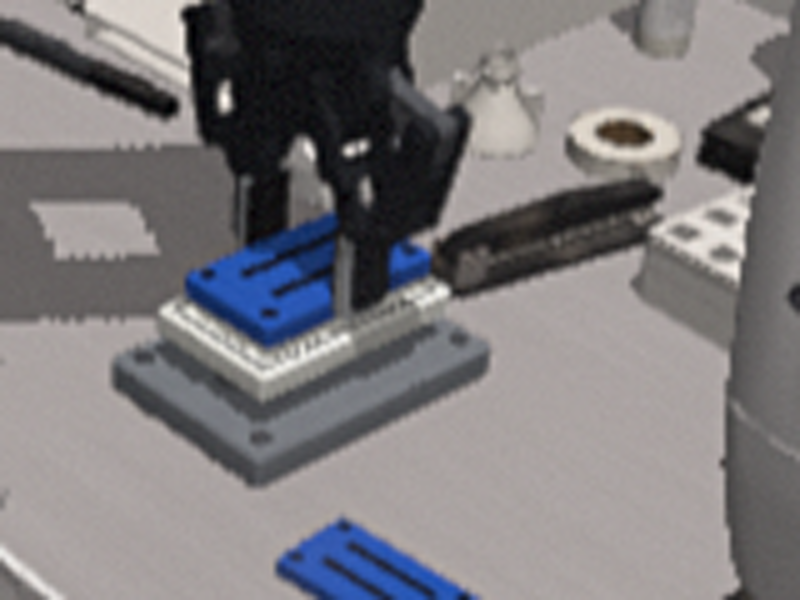

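```bash
python3 -m inch '[{"delta_pos":[0.05,0.08,0.2],"rotation":[0,0,0]},{"delta_pos":[0,0,0.2],"rotation":[0,0,0]},{"delta_pos":[0,0,0],"rotation":[0,0,0]},{"delta_pos":[0,0,0],"rotation":[0,0,0]},{"delta_pos":[0,0,0],"rotation":[0,0,0]}]';python3 go.py 516.8 -74 42 90.2
```

```text
time_s: 8.05
eef_pos: [0.5172, -0.0739, 0.0423]
eef_rot: [0.0, -0.002, 1.0, -0.0]
wrist_force: [-0.2, -0.1, -0.6]
opening: 0.568
t 8.05 p [517.2 -73.9  42.3] tooly 90.2 tilt 0.0 op 0.568 F [-0.21 -0.09 -0.59] q6 -1.94
rotvec [-0.     0.     0.001] then delta cm [ 0.04 -0.01  0.03]
```

```bash
python3 -m inch '[{"delta_pos":[0,0,0],"rotation":[0,0,0]},{"delta_pos":[0,0,0],"rotation":[0,0,0]},{"delta_pos":[0,0,0],"rotation":[0,0,0]},{"delta_pos":[0,0,0],"rotation":[0,0,0]}]' 7;python3 -m inch '[{"delta_pos":[0,0,-0.5],"rotation":[0,0,0]},{"delta_pos":[0,0,-1.5],"rotation":[0,0,0]},{"delta_pos":[0,0,-2],"rotation":[0,0,0]},{"delta_pos":[0,0,-2],"rotation":[0,0,0]},{"delta_pos":[0,0,-2],"rotation":[0,0,0]},{"delta_pos":[0,0,-1],"rotation":[0,0,0]},{"delta_pos":[0,0,0],"rotation":[0,0,0]},{"delta_pos":[0,0,0],"rotation":[0,0,0]}]'
python3 - <<'E'
from m import *
snap('wrist','w6');rects('w6',*BLUE,0.054,minA=1500)
E
```

```text
time_s: 8.45
eef_pos: [0.5173, -0.0739, 0.0424]
eef_rot: [0.0, -0.002, 1.0, -0.0]
wrist_force: [-0.1, -0.3, -0.2]
opening: 0.824
time_s: 9.25
eef_pos: [0.5168, -0.0738, 0.1318]
eef_rot: [-0.0, -0.002, 1.0, 0.0]
wrist_force: [0.6, -0.2, -1.1]
opening: 0.817
w6 [326. 242.] ctr mm 518.1 -72.7 size 88.2 49.0 long axis deg 0.2
w6 [169. 137.] ctr mm 448.3 -169.5 size 56.3 30.4 long axis deg -85.2
```

View pics/w6.png

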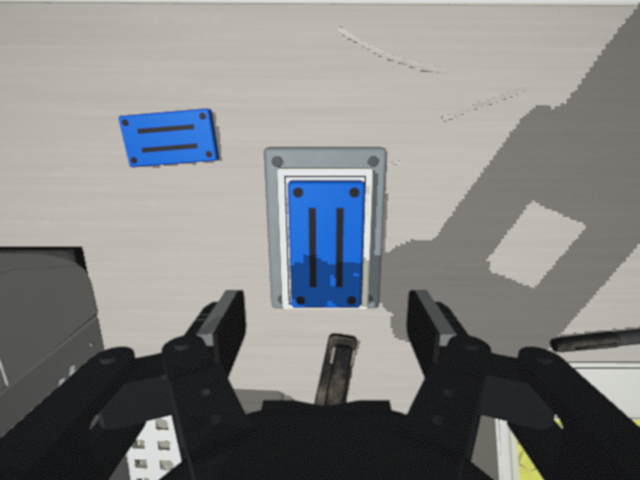

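The spacer lies inside the outline, centred at (518.1,-72.7) and aligned to 0.2°. Next I'll shut the fingers and press.

```bash
python3 -m inch '[{"delta_pos":[-0.1,0.1,0],"rotation":[0,0,0]},{"delta_pos":[0,0,0.5],"rotation":[0,0,0]},{"delta_pos":[0,0,1],"rotation":[0,0,0]},{"delta_pos":[0,0,1.5],"rotation":[0,0,0]},{"delta_pos":[0,0,1.5],"rotation":[0,0,0]},{"delta_pos":[0,0,1.4],"rotation":[0,0,0]},{"delta_pos":[0,0,0.9],"rotation":[0,0,0]},{"delta_pos":[0,0,0.4],"rotation":[0,0,0]},{"delta_pos":[0,0,0],"rotation":[0,0,0]},{"delta_pos":[0,0,0],"rotation":[0,0,0]}]' 0;python3 go.py 518 -73 48 90.2
```

```text
time_s: 10.3
eef_pos: [0.5186, -0.073, 0.0607]
eef_rot: [0.0, -0.002, 1.0, -0.0]
wrist_force: [-0.3, 0.2, -0.0]
opening: -0.0
t 10.3 p [518.6 -73.   60.7] tooly 90.2 tilt 0.05 op -0.0 F [-0.27  0.22 -0.01] q6 -1.94
rotvec [-0.     0.001  0.001] then delta cm [0.06 0.   1.27]
```

```bash
python3 -m inch '[{"delta_pos":[0,0,0.3],"rotation":[0,0,0]},{"delta_pos":[0,0,0.3],"rotation":[0,0,0]},{"delta_pos":[0,0,0.3],"rotation":[0,0,0]},{"delta_pos":[0,0,0.3],"rotation":[0,0,0]},{"delta_pos":[0,0,0],"rotation":[0,0,0]},{"delta_pos":[0,0,0],"rotation":[0,0,0]},{"delta_pos":[0,0,0],"rotation":[0,0,0]}]'
```

```text
time_s: 11.0
eef_pos: [0.5186, -0.073, 0.0489]
eef_rot: [0.0, -0.002, 1.0, -0.0]
wrist_force: [-1.3, 0.3, 6.6]
opening: -0.001
```

```bash
python3 -m inch '[{"delta_pos":[0,0,0.12],"rotation":[0,0,0]},{"delta_pos":[0,0,0],"rotation":[0,0,0]},{"delta_pos":[0,0,0],"rotation":[0,0,0]},{"delta_pos":[0,0,0],"rotation":[0,0,0]}]'
python3 - <<'E'
from h import *
snap('scene','s7')
im=cv2.imread('pics/s7.png');cv2.imwrite('pics/s7c.png',cv2.resize(im[210:330,320:480],None,fx=5,fy=5,interpolation=cv2.INTER_CUBIC))
E
python3 -m inch '[{"delta_pos":[0,0,-0.3],"rotation":[0,0,0]},{"delta_pos":[0,0,-0.4],"rotation":[0,0,0]},{"delta_pos":[0,0,-0.6],"rotation":[0,0,0]},{"delta_pos":[0,0,-1.5],"rotation":[0,0,0]},{"delta_pos":[0,0,-2.5],"rotation":[0,0,0]},{"delta_pos":[0,0,-2],"rotation":[0,0,0]},{"delta_pos":[0,0,-1],"rotation":[0,0,0]},{"delta_pos":[0,0,0],"rotation":[0,0,0]},{"delta_pos":[0,0,0],"rotation":[0,0,0]}]' 8.54
python3 - <<'E'
from m import *
snap('wrist','w8');rects('w8',*BLUE,0.054,minA=1500)
E
python3 go.py 476 350.5 150 90
```

```text
time_s: 11.4
eef_pos: [0.5186, -0.073, 0.0478]
eef_rot: [0.0, -0.002, 1.0, -0.0]
wrist_force: [-1.4, 1.0, 6.7]
opening: 0.0
time_s: 12.35
eef_pos: [0.5176, -0.0727, 0.1293]
eef_rot: [-0.0, -0.002, 1.0, 0.0]
wrist_force: [0.0, -0.6, 0.3]
opening: 0.997
w8 [324. 242.] ctr mm 518.1 -72.6 size 88.6 49.1 long axis deg 0.3
w8 [166. 136.] ctr mm 448.5 -169.1 size 56.2 30.4 long axis deg -85.2
t 12.4 p [517.3 -72.6 128.9] tooly 90.2 tilt 0.11 op 1.001 F [ 0.1   0.02 -0.83] q6 -1.94
rotvec [ 0.001 -0.002  0.004] then delta cm [ 4.13 42.31 -2.11]
```

View pics/s7c.png

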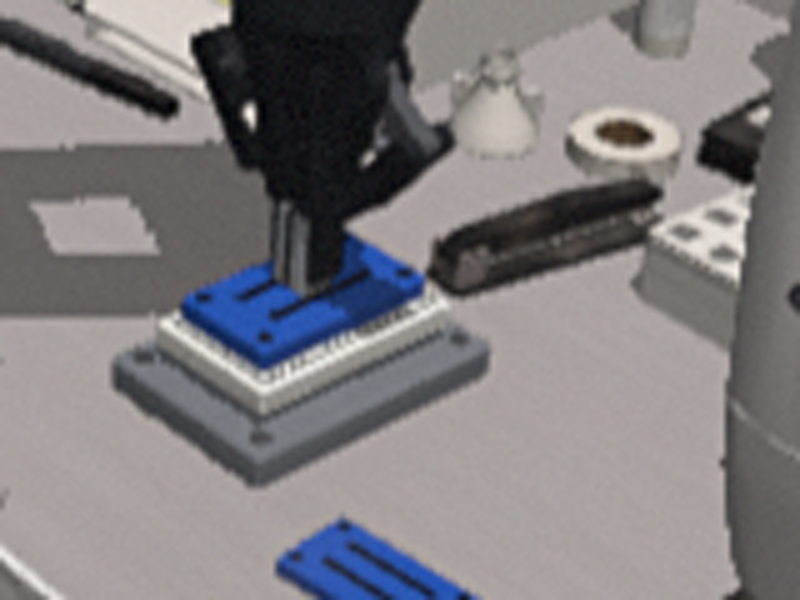

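The pressed view shows the table sunk by about 3 px (roughly 6 mm), with TCP z down 6 mm from contact and 6.7 N on the wrist. After the release the spacer is unchanged. Now for the cover.

```bash
python3 -m inch '[{"delta_pos":[0,1.5,-0.4],"rotation":[0,0,0]},{"delta_pos":[0.3,3,-0.4],"rotation":[0,0,0]},{"delta_pos":[0.4,4,-0.4],"rotation":[0,0,0]},{"delta_pos":[0.4,4.5,-0.4],"rotation":[0,0,0]},{"delta_pos":[0.5,4.5,-0.4],"rotation":[0,0,0]},{"delta_pos":[0.5,4.5,0],"rotation":[0,0,0]},{"delta_pos":[0.5,4.5,0],"rotation":[0,0,0]},{"delta_pos":[0.5,4.5,0],"rotation":[0,0,0]},{"delta_pos":[0.5,4.5,0],"rotation":[0,0,0]},{"delta_pos":[0.4,3.3,0],"rotation":[0,0,0]}]'
python3 -m inch '[{"delta_pos":[0.1,2.3,0],"rotation":[0,0,0]},{"delta_pos":[0,1,0],"rotation":[0,0,0]},{"delta_pos":[0,0,0],"rotation":[0,0,0]},{"delta_pos":[0,0,0],"rotation":[0,0,0]}]'
python3 - <<'E'
from m import *
snap('wrist','w9');rects('w9',(0,0,175),(180,25,255),0.014,minA=3000)
E
python3 go.py 476 350.5 150 90
```

```text
time_s: 13.4
eef_pos: [0.4745, 0.3183, 0.1494]
eef_rot: [-0.001, -0.003, 1.0, 0.0]
wrist_force: [0.3, -0.1, -0.2]
opening: 1.002
time_s: 13.8
eef_pos: [0.475, 0.3473, 0.1496]
eef_rot: [-0.0, -0.002, 1.0, -0.0]
wrist_force: [-0.8, -0.4, -0.2]
opening: 0.999
w9 [599. 240.] ctr mm 499.0 580.0 size 212.9 29.7 long axis deg 0.1
w9 [560. 153.] ctr mm 454.9 516.2 size 195.4 79.1 long axis deg 0.3
w9 [172. 229.] ctr mm 498.0 262.0 size 404.6 284.0 long axis deg 89.7
t 13.85 p [475.2 346.9 149.7] tooly 90.2 tilt 0.06 op 1.0 F [-0.16  0.31 -0.59] q6 -1.14
rotvec [-0.001 -0.001  0.003] then delta cm [-0.08  0.36 -0.03]
```

View pics/w9.png

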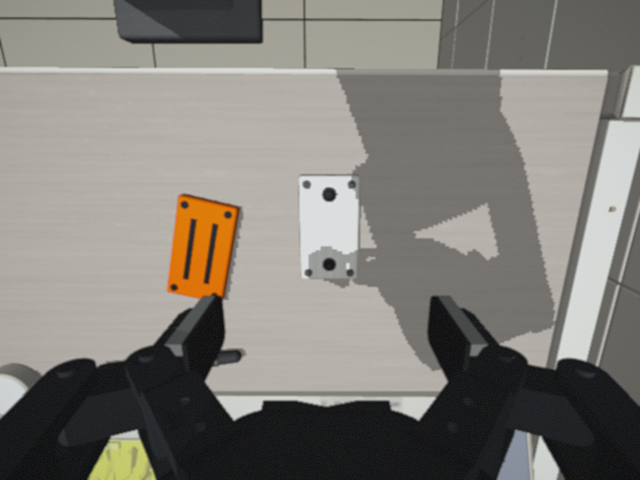

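The cover, with its ports up, has corners near (299,175), (358,176), (303,278) and (359,278), and ports at (329,194) and (329,264).

```bash
python3 - <<'E'
from h import *
a=ray('w9',[[299,175],[358,176],[302,278],[359,278]],.014)*1000;print(a.round(1),a.mean(0).round(1))
b=ray('w9',[[329.5,194],[329.5,264]],.022)*1000;print(b.round(1),b.mean(0).round(1))
im=cv2.imread('pics/w9.png');cv2.imwrite('pics/w9c.png',cv2.resize(im[160:290,230:380],None,fx=4.5,fy=4.5,interpolation=cv2.INTER_CUBIC))
E
```

```text
[[434.7 326.7  14. ]
 [435.3 373.9  14. ]
 [523.6 327.9  14. ]
 [523.3 377.6  14. ]] [479.2 351.5  14. ]
[[448.6 351.1  22. ]
 [507.4 351.6  22. ]] [478.  351.4  22. ]
```

View pics/w9c.png

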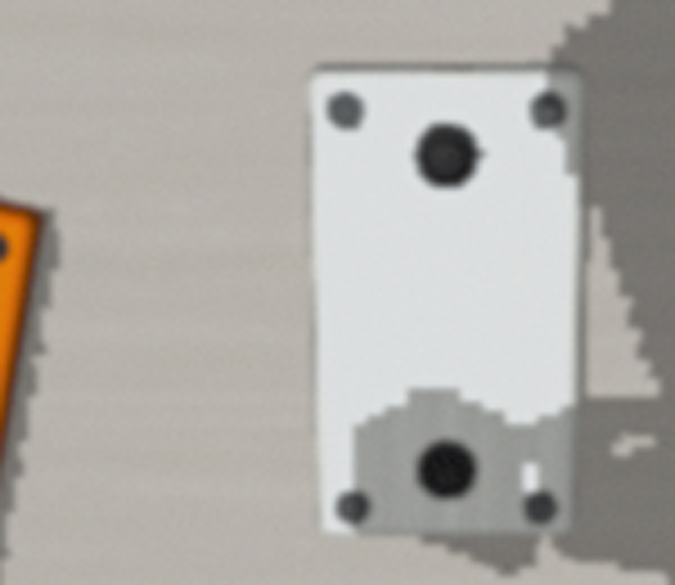

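```bash
python3 -m inch '[{"delta_pos":[-0.3,0.45,1.5],"rotation":[0,0,0]},{"delta_pos":[0,0,2.5],"rotation":[0,0,0]},{"delta_pos":[0,0,2.5],"rotation":[0,0,0]},{"delta_pos":[0,0,2.5],"rotation":[0,0,0]},{"delta_pos":[0,0,2],"rotation":[0,0,0]},{"delta_pos":[0,0,1.5],"rotation":[0,0,0]},{"delta_pos":[0,0,0.5],"rotation":[0,0,0]},{"delta_pos":[0,0,0],"rotation":[0,0,0]},{"delta_pos":[0,0,0],"rotation":[0,0,0]}]' 6.6;python3 go.py 478.3 351.4 -0.5 90.4
python3 - <<'E'
from m import *
snap('wrist','w10')
E
```

```text
time_s: 14.75
eef_pos: [0.4791, 0.3527, 0.0209]
eef_rot: [0.001, -0.002, 1.0, 0.0]
wrist_force: [-0.1, -0.1, 0.4]
opening: 0.773
t 14.75 p [479.1 352.7  20.9] tooly 90.2 tilt 0.08 op 0.773 F [-0.05 -0.14  0.43] q6 -1.14
rotvec [ 0.001  0.001 -0.003] then delta cm [ 0.08 -0.13  2.14]
```

View pics/w10.png

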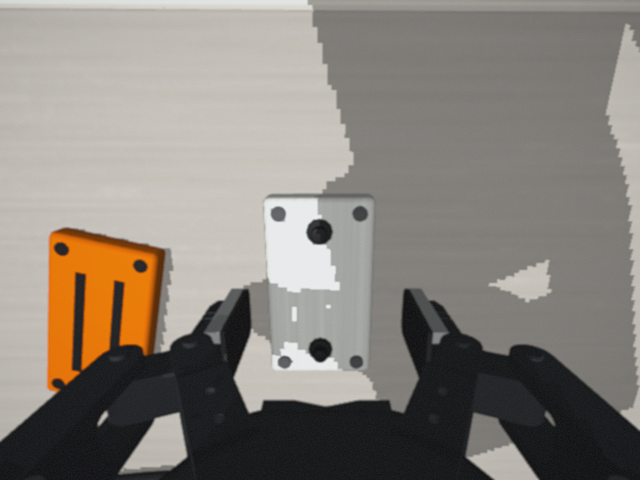

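The cover (265–375) sits between the pads (247–405). The orange plate clears the finger.

```bash
python3 -m inch '[{"delta_pos":[0.05,-0.13,0.8],"rotation":[0,0,0]},{"delta_pos":[0,0,0.8],"rotation":[0,0,0]},{"delta_pos":[0,0,0.5],"rotation":[0,0,0]},{"delta_pos":[0,0,0],"rotation":[0,0,0]},{"delta_pos":[0,0,0],"rotation":[0,0,0]}]' ;python3 -m inch '[{"delta_pos":[0,0,0],"rotation":[0,0,0]},{"delta_pos":[0,0,0],"rotation":[0,0,0]},{"delta_pos":[0,0,0],"rotation":[0,0,0]},{"delta_pos":[0,0,0],"rotation":[0,0,0]},{"delta_pos":[0,0,0],"rotation":[0,0,0]},{"delta_pos":[0,0,0],"rotation":[0,0,0]}]' 4;python3 -m inch '[{"delta_pos":[0,0,-0.5],"rotation":[0,0,0]},{"delta_pos":[0,0,-1.5],"rotation":[0,0,0]},{"delta_pos":[0,0,-2.5],"rotation":[0,0,0]},{"delta_pos":[0,0,-2.5],"rotation":[0,0,0]},{"delta_pos":[0,0,-2],"rotation":[0,0,0]},{"delta_pos":[0,0,-1],"rotation":[0,0,0]},{"delta_pos":[0,0,-0.5],"rotation":[0,0,0]},{"delta_pos":[0,0,0],"rotation":[0,0,0]}]'
python3 go.py 518 -73 106 90.2
python3 - <<'E'
from m import *
snap('wrist','w11')
E
```

```text
time_s: 15.3
eef_pos: [0.4777, 0.3511, -0.0012]
eef_rot: [-0.0, -0.002, 1.0, -0.0]
wrist_force: [0.8, 0.1, -0.5]
opening: 0.775
time_s: 15.9
eef_pos: [0.4785, 0.3515, -0.0003]
eef_rot: [0.001, -0.002, 1.0, 0.0]
wrist_force: [-1.0, 0.2, 5.2]
opening: 0.568
time_s: 16.7
eef_pos: [0.4779, 0.3512, 0.1044]
eef_rot: [0.0, -0.002, 1.0, 0.0]
wrist_force: [-0.2, 0.7, -1.4]
opening: 0.563
t 16.7 p [477.9 351.2 104.4] tooly 90.2 tilt 0.02 op 0.563 F [-0.22  0.68 -1.43] q6 -1.14
rotvec [0.    0.    0.001] then delta cm [ -3.86 -42.43  -0.16]
```

View pics/w11.png

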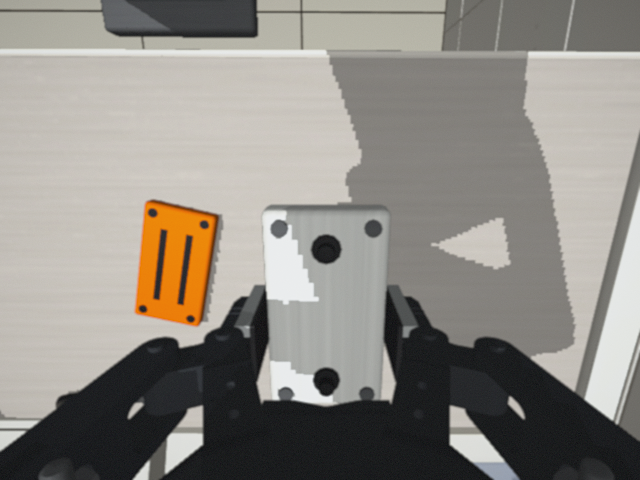

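The cover is gripped level, the same as the spacer was, and the orange plate hasn't moved. Carrying the cover to the same TCP spot.

```bash
python3 -m inch '[{"delta_pos":[0,-1.5,0],"rotation":[0,0,0]},{"delta_pos":[-0.3,-3,0],"rotation":[0,0,0]},{"delta_pos":[-0.4,-4,0],"rotation":[0,0,0]},{"delta_pos":[-0.4,-4.5,0],"rotation":[0,0,0]},{"delta_pos":[-0.5,-4.5,0],"rotation":[0,0,0]},{"delta_pos":[-0.5,-4.5,0],"rotation":[0,0,0]},{"delta_pos":[-0.5,-4.5,0],"rotation":[0,0,0]},{"delta_pos":[-0.5,-4.5,0],"rotation":[0,0,0]},{"delta_pos":[-0.4,-4.5,0],"rotation":[0,0,0]},{"delta_pos":[-0.3,-3.3,0],"rotation":[0,0,0]}]'
python3 -m inch '[{"delta_pos":[0,-2.3,0],"rotation":[0,0,0]},{"delta_pos":[0,-1,0],"rotation":[0,0,0]},{"delta_pos":[0,0,0],"rotation":[0,0,0]},{"delta_pos":[0,0,0],"rotation":[0,0,0]}]'
python3 go.py 517.2 -73.9 54.5 90.2
python3 - <<'E'
from m import *
snap('wrist','w12')
E
```

```text
time_s: 17.75
eef_pos: [0.5163, -0.0399, 0.1032]
eef_rot: [-0.001, -0.001, 1.0, -0.0]
wrist_force: [0.5, 0.5, -0.3]
opening: 0.565
time_s: 18.15
eef_pos: [0.5169, -0.0689, 0.1035]
eef_rot: [-0.001, -0.002, 1.0, 0.0]
wrist_force: [0.5, -0.0, -0.3]
opening: 0.564
t 18.15 p [516.9 -68.9 103.5] tooly 90.2 tilt 0.09 op 0.564 F [ 0.54 -0.04 -0.34] q6 -1.94
rotvec [ 0.001 -0.001  0.001] then delta cm [-0.03 -0.5   4.9 ]
```

View pics/w12.png

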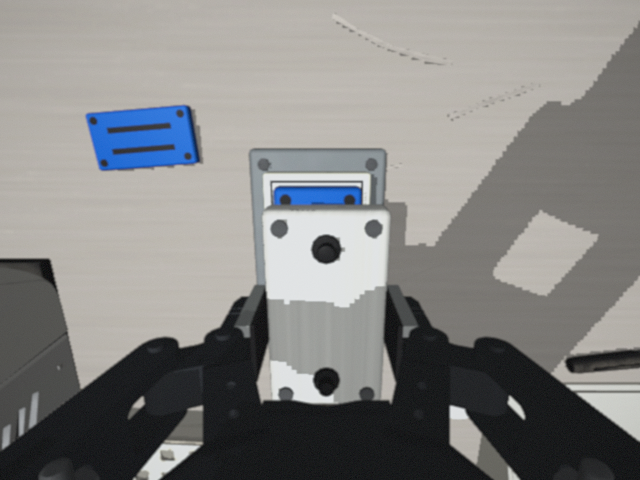

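```bash
python3 -m inch '[{"delta_pos":[0,-0.42,0.5],"rotation":[0,0,0]},{"delta_pos":[0,0,1.5],"rotation":[0,0,0]},{"delta_pos":[0,0,1.3],"rotation":[0,0,0]},{"delta_pos":[0,0,0.8],"rotation":[0,0,0]},{"delta_pos":[0,0,0.4],"rotation":[0,0,0]},{"delta_pos":[0,0,0],"rotation":[0,0,0]},{"delta_pos":[0,0,0],"rotation":[0,0,0]},{"delta_pos":[0,0,0],"rotation":[0,0,0]}]';python3 go.py 517.2 -73.9 54.1 90.2
```

```text
time_s: 19.0
eef_pos: [0.5181, -0.074, 0.0597]
eef_rot: [0.001, -0.002, 1.0, -0.0]
wrist_force: [0.5, 0.3, -0.6]
opening: 0.57
t 19.0 p [518.1 -74.   59.7] tooly 90.2 tilt 0.06 op 0.57 F [ 0.45  0.34 -0.6 ] q6 -1.94
rotvec [-0.     0.001  0.001] then delta cm [0.09 0.01 0.56]
```

```bash
python3 -m inch '[{"delta_pos":[0.05,0,0.2],"rotation":[0,0,0]},{"delta_pos":[0,0,0.2],"rotation":[0,0,0]},{"delta_pos":[0,0,0.1],"rotation":[0,0,0]},{"delta_pos":[0,0,0],"rotation":[0,0,0]},{"delta_pos":[0,0,0],"rotation":[0,0,0]},{"delta_pos":[0,0,0],"rotation":[0,0,0]}]';python3 go.py 517.2 -73.9 54 90.2
python3 - <<'E'
from h import *
snap('scene','s13')
im=cv2.imread('pics/s13.png');cv2.imwrite('pics/s13c.png',cv2.resize(im[210:330,320:480],None,fx=5,fy=5,interpolation=cv2.INTER_CUBIC))
E
```

```text
time_s: 19.6
eef_pos: [0.5172, -0.0739, 0.0542]
eef_rot: [0.0, -0.002, 1.0, -0.0]
wrist_force: [-0.5, 0.9, -0.8]
opening: 0.563
t 19.6 p [517.2 -73.9  54.2] tooly 90.2 tilt 0.01 op 0.563 F [-0.5   0.95 -0.82] q6 -1.94
rotvec [-0.     0.     0.001] then delta cm [ 0.   -0.    0.02]
```

View pics/s13c.png

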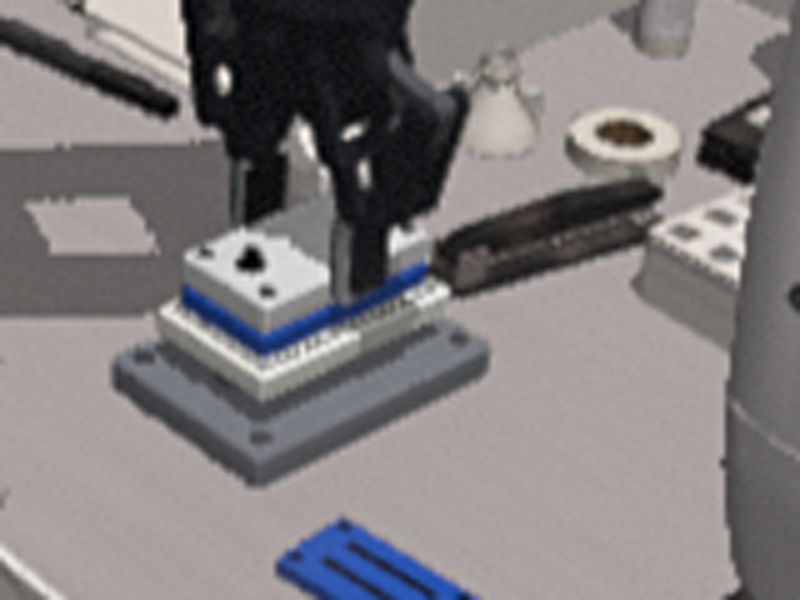

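The cover sits flush on the spacer and lined up with it. I'll release it and then check.

```bash
python3 -m inch '[{"delta_pos":[0,0,0],"rotation":[0,0,0]},{"delta_pos":[0,0,0],"rotation":[0,0,0]},{"delta_pos":[0,0,0],"rotation":[0,0,0]},{"delta_pos":[0,0,0],"rotation":[0,0,0]}]' 7;python3 -m inch '[{"delta_pos":[0,0,-0.5],"rotation":[0,0,0]},{"delta_pos":[0,0,-1.5],"rotation":[0,0,0]},{"delta_pos":[0,0,-2],"rotation":[0,0,0]},{"delta_pos":[0,0,-2],"rotation":[0,0,0]},{"delta_pos":[0,0,-2],"rotation":[0,0,0]},{"delta_pos":[0,0,-1],"rotation":[0,0,0]},{"delta_pos":[0,0,0],"rotation":[0,0,0]},{"delta_pos":[0,0,0],"rotation":[0,0,0]}]'
python3 go.py 518 -73 68 90.2
python3 - <<'E'
from m import *
snap('wrist','w14')
E
```

```text
time_s: 20.05
eef_pos: [0.5172, -0.0739, 0.0542]
eef_rot: [0.0, -0.002, 1.0, -0.0]
wrist_force: [0.2, -0.5, 0.4]
opening: 0.818
time_s: 20.85
eef_pos: [0.5168, -0.0738, 0.1436]
eef_rot: [-0.0, -0.002, 1.0, 0.0]
wrist_force: [-0.5, -0.2, 0.0]
opening: 0.819
t 20.85 p [516.8 -73.8 143.6] tooly 90.2 tilt 0.02 op 0.819 F [-0.49 -0.25  0.02] q6 -1.94
rotvec [ 0.    -0.     0.001] then delta cm [-0.12  0.08  7.56]
```

View pics/w14.png

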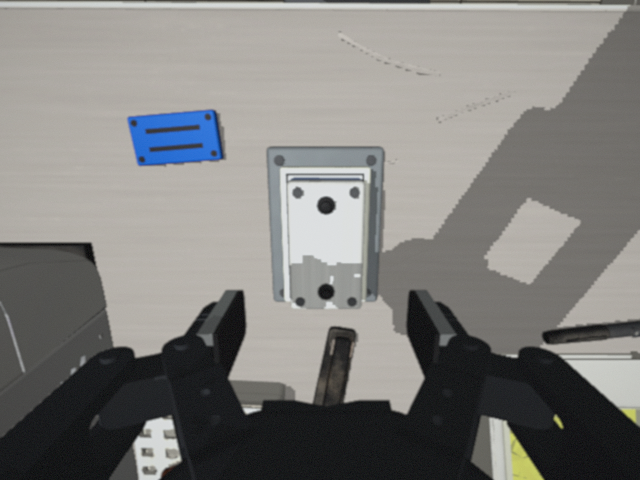

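```bash
python3 - <<'E'
from h import *
b=ray('w14',[[326,205],[326,291.5]],.076)*1000;print(b.round(1),b.mean(0).round(1))
E
python3 -m inch '[{"delta_pos":[-0.1,0.08,0],"rotation":[0,0,0]},{"delta_pos":[0,0,0.5],"rotation":[0,0,0]},{"delta_pos":[0,0,1],"rotation":[0,0,0]},{"delta_pos":[0,0,1.5],"rotation":[0,0,0]},{"delta_pos":[0,0,1.5],"rotation":[0,0,0]},{"delta_pos":[0,0,1.3],"rotation":[0,0,0]},{"delta_pos":[0,0,0.9],"rotation":[0,0,0]},{"delta_pos":[0,0,0.3],"rotation":[0,0,0]},{"delta_pos":[0,0,0],"rotation":[0,0,0]},{"delta_pos":[0,0,0],"rotation":[0,0,0]}]' 0;python3 go.py 518 -73 62 90.2
```

```text
[[487.6 -72.7  76. ]
 [546.2 -72.3  76. ]] [516.9 -72.5  76. ]
time_s: 21.9
eef_pos: [0.5186, -0.0732, 0.0746]
eef_rot: [0.0, -0.002, 1.0, -0.0]
wrist_force: [-0.6, 0.8, -0.1]
opening: 0.001
t 21.9 p [518.6 -73.2  74.6] tooly 90.2 tilt 0.05 op 0.001 F [-0.55  0.76 -0.13] q6 -1.94
rotvec [-0.     0.001  0.001] then delta cm [0.06 0.02 1.26]
```

The ports are 58.6 mm apart and their middle is at (517,-72.5), within about 1 mm of the spacer. The shut fingers are at x=518.6, so they clear both ports. Pressing.

```bash
python3 -m inch '[{"delta_pos":[0,0,0.3],"rotation":[0,0,0]},{"delta_pos":[0,0,0.3],"rotation":[0,0,0]},{"delta_pos":[0,0,0.3],"rotation":[0,0,0]},{"delta_pos":[0,0,0.3],"rotation":[0,0,0]},{"delta_pos":[0,0,0.1],"rotation":[0,0,0]},{"delta_pos":[0,0,0],"rotation":[0,0,0]},{"delta_pos":[0,0,0],"rotation":[0,0,0]},{"delta_pos":[0,0,0],"rotation":[0,0,0]}]'
python3 - <<'E'
from h import *
snap('scene','s15')
im=cv2.imread('pics/s15.png');cv2.imwrite('pics/s15c.png',cv2.resize(im[210:330,320:480],None,fx=5,fy=5,interpolation=cv2.INTER_CUBIC))
E
```

```text
time_s: 22.7
eef_pos: [0.5186, -0.0732, 0.0617]
eef_rot: [0.0, -0.002, 1.0, -0.0]
wrist_force: [-0.4, 0.3, 6.5]
opening: 0.002
```

View pics/s15c.png

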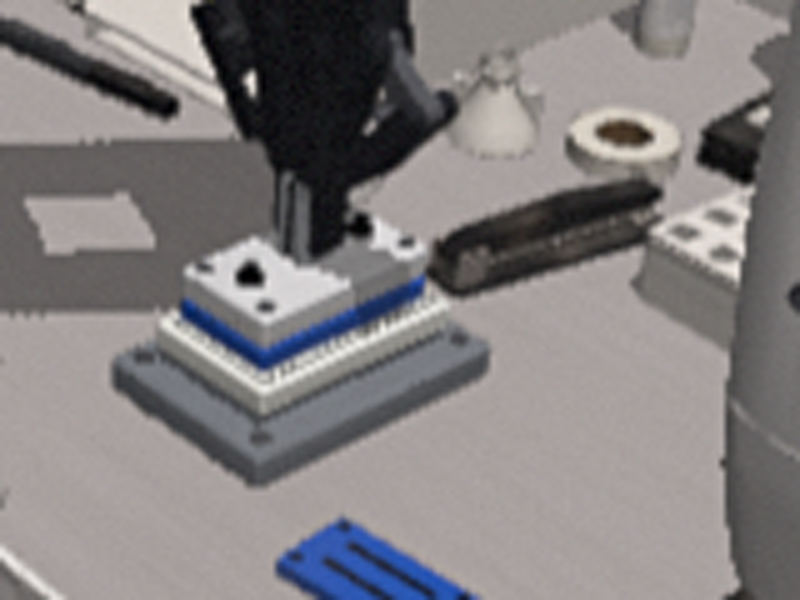

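The table has sunk as it did the first time: TCP is 6.3 mm below contact, at 6.5 N. I'll let it rise and check.

```bash
python3 -m inch '[{"delta_pos":[0,0,-0.3],"rotation":[0,0,0]},{"delta_pos":[0,0,-0.4],"rotation":[0,0,0]},{"delta_pos":[0,0,-0.6],"rotation":[0,0,0]},{"delta_pos":[0,0,-1.5],"rotation":[0,0,0]},{"delta_pos":[0,0,-2.5],"rotation":[0,0,0]},{"delta_pos":[0,0,-2],"rotation":[0,0,0]},{"delta_pos":[0,0,-1],"rotation":[0,0,0]},{"delta_pos":[0,0,0],"rotation":[0,0,0]},{"delta_pos":[0,0,0],"rotation":[0,0,0]},{"delta_pos":[0,0,0],"rotation":[0,0,0]}]'
python3 - <<'E'
from m import *
snap('wrist','w16');snap('scene','s16');snap('top','t16')
rects('t16',*OR,0.012);rects('top0',*OR,.012)
a=cv2.imread('pics/w16.png')[120:340,210:440];b=cv2.imread('pics/s16.png')[210:330,320:480]
a=cv2.resize(a,(400,383));b=cv2.resize(b,(400,300));b=cv2.copyMakeBorder(b,0,83,0,0,cv2.BORDER_CONSTANT)
cv2.imwrite('pics/f16.png',np.hstack([a,b]))
E
```

```text
time_s: 23.75
eef_pos: [0.5172, -0.0727, 0.1427]
eef_rot: [-0.001, -0.002, 1.0, 0.0]
wrist_force: [-0.3, -0.2, -0.2]
opening: 0.001
t16 [236. 260.] ctr mm 496.4 240.2 size 89.5 50.1 long axis deg -13.4
top0 [236. 260.] ctr mm 496.5 240.2 size 89.2 50.1 long axis deg -13.4
```

View pics/f16.png

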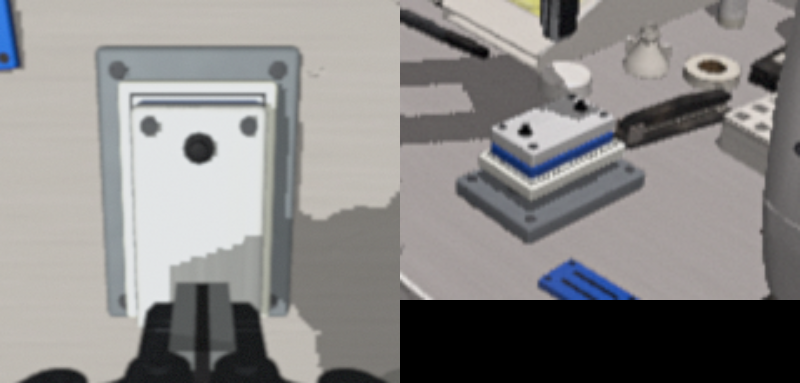

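The stack is flat, centred and aligned, and the table is up again. The orange plate hasn't moved and the robot is clear, so I'm handing in.

```bash
python3 -c "
from bench import hand_in;print(hand_in())"
```

```text
the job is handed in; nothing more can be done
None
```

The flow cell is assembled and handed in at about 24 s of the 72 s allowed. I placed the larger blue spacer on the sprung table, released it and pressed it. Then I laid the cover plate on it ports up, released it and pressed it the same way.

Last checks:
- **Spacer:** it lay at about (518, -73) mm, aligned with the table to about 0.3°, and within about 2 mm of the outline's middle.
- **Cover plate:** its middle was measured at (517, -72.5) mm, about 1 mm from the spacer.
- **Presses:** both sank the table by about 6 mm at 6.5–6.7 N, judged from the finger height below contact and, for both, the scene pictures. I have no direct reading of the table height.
- **End state:** the final pictures show the table risen and both plates flat. The closed fingers were about 75 mm above the cover.
- **Orange spacer:** it moved by 0.1 mm at most between the first and last top views.

One disagreement: the top and wrist cameras differed by about 2.5 mm in x, close to the stated calibration error. I used the wrist values for the grasps and placements, and no check failed.

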